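# Shim the rocking colony counter

### The job

The colony counter rocks because its short brass foot hangs clear of the bench. Push the orange wedge along the bench, thin end first, under that short foot until it is snug and the counter no longer rocks, then press down firmly for a moment on the blue pad on the corner above the foot to prove it stays level. Only push and press: do not pick the wedge up, do not shove the counter out of place or prop it out of level, and leave the other things alone.

Things in the scene. Friction and masses are not known exactly. Their poses are not given: they have to be found in the camera images.
- counter: white colony counter, loose, 3 kg, 260 mm (x) by 240 mm (y). Origin: on the bench under its middle; x from front to rear, y to its left. Underside 22 mm up; front ledge (x -130 to -55 mm) 55 mm high; rear part rises from 68 to 99 mm; magnifier on a stalk at the rear right, top at 220 mm. Black feet 24 mm across at (-105, -95), (105, -95), (105, 95) mm; it rests level on these three
- short_foot (a point): lowest point of the short domed brass foot (11 mm ball) at the counter's front left corner, at (-105, 95, 9) mm in the counter's frame, 25 mm in from its left side. It hangs 9 mm above the bench: about 2 to 3 N down on this corner rocks the counter until this foot strikes the bench; let go, it rocks back level
- press_pad (a point): centre of the top of the round blue pad, 32 mm across, on the counter's front ledge almost straight above the short foot; 58 mm above the bench, horizontal, rigid; 6 to 10 N is a firm press
- wedge: loose orange plastic wedge, 80 g, 120 mm long, 46 mm wide, flat underside. Origin: centre of its underside. x points to the thin end: 3 mm thick at x = +60 mm, rising evenly to 21 mm at the upright square heel at x = -60 mm. It lies to the left of the counter, thin end roughly towards the short foot, its x roughly along the counter's -y direction
- wedge_center (a point): middle of the wedge, half-way along, 6 mm above its underside. It slides at under 1.5 N and meets the foot of the level counter when this point is about 21 mm short of the foot's centre; from there the push rises steeply, past 5 N within a few mm; pushed much harder it props the counter out of level. It jams by friction and stays when let go
- dishes: stack of four lidded agar plates, bystander, 86 mm across and 62 mm tall; origin at the centre of its underside
- bottle: small amber bottle with a blue cap, bystander, 48 mm across and 105 mm tall; origin at the centre of its underside
- sleeve: purple and black cylinder of plates, bystander, 61 mm across and 115 mm tall; origin at the centre of its underside
Mind the look-alikes: they are no part of the job. Of the things like the wedge, leave any that is purple or turquoise; of the rest the larger one is meant.

How it is judged (in metres and radians):
On the way, in this order (a step that is already met when the one before it is completed fails the run):
1. the wedge is under the short foot and bears on it, the counter level (contact force between wedge and counter above 0.3 N and horizontal distance between wedge_center and short_foot below 0.035 m and angle between counter's own z axis and vertical below 0.01 rad), for 0.2 s.
2. the fingers press on the pad with more than 4 N and the counter does not rock (tilt under 0.010 rad) (all of step 1 and contact force between the fingers and counter above 4 N and horizontal distance between the grasp point and press_pad below 0.04 m), for 0.2 s.
At the end, for the whole second after the job is handed in: the wedge lies still, snug under the short foot (middle of the wedge within 35 mm of the foot, bearing on it with more than 0.3 N), and the counter stands still, level within 0.010 rad and within 12 mm of where it was (all of step 1 and distance of counter from where it was at the start of the episode below 0.012 m and linear speed of wedge below 0.01 m/s and angular speed of counter below 0.03 rad/s); the robot touches nothing.
It fails at once if the wedge is lifted off the bench (its middle more than 10 mm above where it lay) or tipped over (height (world z) of wedge_center above 0.016 m or angle between wedge's own z axis and vertical above 0.3 rad).
It fails at once if the counter is shoved more than 25 mm or tipped (distance of counter from where it was at the start of the episode above 0.025 m or angle between counter's own z axis and vertical above 0.12 rad).
It fails at once if the dishes moved more than 20 mm or tipped over (distance of dishes from where it was at the start of the episode above 0.02 m or angle between dishes's own z axis and vertical above 0.4 rad).
It fails at once if the bottle moved more than 20 mm or tipped over (distance of bottle from where it was at the start of the episode above 0.02 m or angle between bottle's own z axis and vertical above 0.4 rad).
It fails at once if the sleeve moved more than 20 mm or tipped over (distance of sleeve from where it was at the start of the episode above 0.02 m or angle between sleeve's own z axis and vertical above 0.4 rad).
It also fails if it takes over 45 s, if anything falls off the work surface, if the arm or the gripper's body presses on something with over 40 N, if the wrist force passes 120 N, or if a joint passes its speed limit or range.

### The arm

A 6-joint arm with a two-finger parallel gripper is mounted at the origin on the work surface. World frame = base frame: x ahead of the robot, y to its left, z up, the work surface at z = 0. Lengths are in mm, angles in rad, forces in N, time in s.
With the tool pointing down it reaches from about 300 to 775 mm from the base axis. Payload 14.6 kg.
Tool frame: the origin (TCP) lies on the centre line of the jaws, within the pads' length; the fingertips stand 19 mm ahead of it and the grasp point (between the pads) is the TCP (bot.tip_reach is the distance from the TCP to the fingertips, in mm); y points along the fingers, x is the direction in which the jaws open and shut, and the axes are right-handed (so a half turn about y gives the same grasp; the last joint's range is limited). The gripper opens to 85 mm and grips with 20 to 120 N. Pads are 22 mm wide; open, the fingers measure 114 mm over their backs; the gripper's body (76 mm by 85 mm) begins 54 mm behind the grasp point. The pads swing forward as they close: fully open they stand 13 mm farther back than shut.
Start: joints at [-1.386, 0.3, 1.521, -0, 1.321, -0.067], TCP at [137.025, -532.648, 250.281] pointing down, gripper open.
Joint ranges: [-3.03, 3.03], [-0.79, 2.21], [0.23, 2.52], [-1.04, 4.18], [0, 3.07], [-2.55, 2.55]. Speed limits (rad/s): [2.22, 2.22, 2.57, 3.14, 3.14, 3.14].

### API

Orientations are given as a unit quaternion [w, x, y, z].
In Python, from rig import bot gives the robot as it stands. Calls block until the motion is done:
- bot.move_to(position, orientation): joint-space move of the TCP to a pose.
- bot.servo_line(position, attitude=None, speed=150, until_force=None): straight line of the TCP; attitude=None keeps the orientation; speed is the mean speed in mm/s. With until_force (N) it stops when the force on the tool has changed by that much, and returns True; else False.
- bot.move_joints(angles): joint-space move.
- bot.move_gripper(opening, grip_force=None): finger opening in mm; grip_force is the grip in N (None keeps the last); returns when the fingers have stopped.
- bot.dwell(seconds).
- bot.ik(position, orientation): joint angles nearest the present ones, or None.
- bot.read_state(): the state.
- bot.read_camera(name): name is "scene" or "top" or "wrist"; returns a dict with "image" (480x640x3 uint8, blue, green, red), "depth" (480x640 float32, mm along the optical axis (not along the pixel's ray), 0 where there is no reading), "fovy" (degrees; the focal length in pixels is half the picture's height over the tangent of half this angle, whatever the lens; pixels are square), "cx", "cy" (the principal point, pixels), "eye" and "attitude" of the camera in the world; the wrist camera has in their place "mount" (4x4, takes a point from camera to tool coordinates, whose origin is the TCP and whose axes are the tool frame's). Camera axes: x right, y down, z forward; pixel columns grow to the right and rows downward; lengths in mm; the calibration is good to about 2 mm. A picture is of the moment at which its call begins: read the wrist's pose just before it.
A pose or a line that the arm cannot do raises bot.MotionError and nothing moves.
- bot.finish_job(): hands the job in, once; it reports no verdict.
The state is a dict: "clock": time; "joint_positions": joint angles; "qvel": joint speeds; "effort": joint torques, N m; "ee_pos": TCP position; "tool_rot": TCP orientation; "ft_force": force on the tool from outside, world axes, zero at the start; "moment": the same for the moment, N m; "grip_width": finger opening in mm.
Only numpy, scipy, OpenCV 4.12 (cv2) and the standard library are available. Lean on these libraries where they do the work, as an engineer would, in place of code of your own. Each camera call takes 0.05 s, during which the arm holds its last target. There are 200 camera calls.

## Working session

There is one attempt and no reset: what is moved stays moved. The work goes in short steps, each a Python script; the robot and the scene stay as the last script left them, time stands still between calls to the robot, and variables do not carry over. Pictures are saved under pics/ and viewed, about 8 in all and at most 12, crops included, and the job is handed in when it is done.

```bash
mkdir -p pics; cat > h.py <<'E'
import numpy as np, cv2
from rig import bot
from scipy.spatial.transform import Rotation as R
def rot(q): return R.from_quat([q[1],q[2],q[3],q[0]]).as_matrix()
def cloud(c):
    f=240/np.tan(np.radians(c["fovy"])/2); d=c["depth"].astype(float)
    v,u=np.mgrid[:480,:640]
    P=np.stack([(u-c["cx"])*d/f,(v-c["cy"])*d/f,d],-1)
    W=P@rot(np.array(c["attitude"])).T+np.array(c["eye"]) if "eye" in c else P
    W[d==0]=np.nan
    return W
E
python3 - <<'E'
from h import *
for n in("top","scene"):
    c=bot.read_camera(n); cv2.imwrite(f"pics/{n}0.png",c["image"]); np.savez(f"{n}0.npz",W=cloud(c),im=c["image"]); print(n,c["eye"],c["attitude"],c["fovy"])
print(bot.read_state())
E
```

```text
top [396.07489639 -11.91882616 976.73584042] [-0.0547813   0.70822298 -0.70200927  0.05101178] 47.791587201414806
scene [1111.86607698 -408.46603063  901.12382681] [-0.29952779  0.83308409  0.43713693 -0.15863574] 45.62212091406669
{'clock': 0.1, 'joint_positions': array([-1.38559302e+00,  3.00400946e-01,  1.52149553e+00, -1.61088789e-05,
        1.32069060e+00, -6.65557756e-02]), 'qvel': array([-0.00098413, -0.00170538, -0.00218273, -0.00104553, -0.00038914,
       -0.00036997]), 'effort': array([ 9.98306605e-04, -5.44374132e+01, -3.62369156e+01, -8.27293161e-05,
        3.04324749e-03, -2.37983483e-05]), 'ee_pos': array([ 136.99359753, -532.48060409,  249.79597756]), 'tool_rot': array([ 0.5590476 , -0.55858899,  0.43353553, -0.43300239]), 'ft_force': array([-0.52038468, -0.39201295, -0.40331353]), 'moment': array([ 0.03868918, -0.03209541, -0.03535375]), 'grip_width': 85.72645499602133}
```

View pics/top0.png

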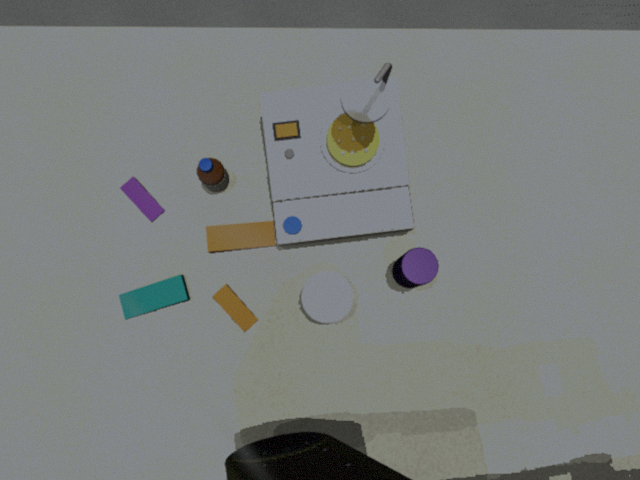

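View pics/scene0.png

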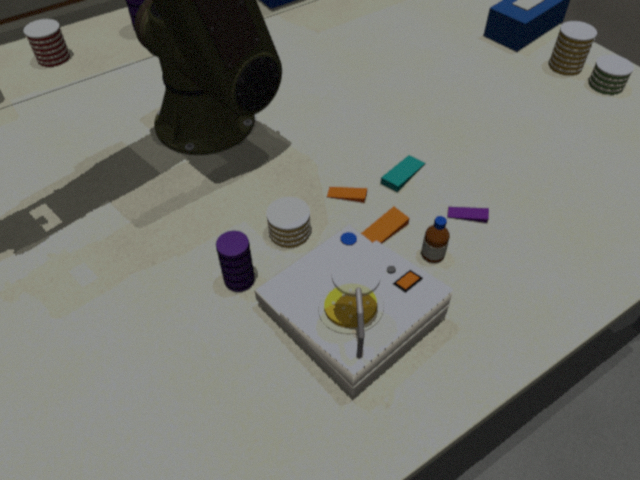

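The top view shows the orange target wedge at px (207–275, 222–252), its thin end at the counter's left edge. The blue pad is at (292,226). The small orange wedge at (235,308) is the look-alike, the bottle is at (210,172) and the dishes are at (327,297). Next I'll measure these.

```bash
cat > meas.py <<'E'
from h import *
def measure(W,im,roi=None):
    hsv=cv2.cvtColor(im,cv2.COLOR_BGR2HSV); out={}
    def comp(m,seed):
        m=m.astype(np.uint8); n,l,s,c=cv2.connectedComponentsWithStats(m)
        i=1+np.argmin(np.hypot(*(c[1:]-seed).T)+1e3*(s[1:,4]<60)); return l==i
    H,S,V=hsv[...,0],hsv[...,1],hsv[...,2]
    wm=comp((H>5)&(H<22)&(S>130)&(V>70),(240,237))
    pm=comp((H>100)&(H<120)&(S>130)&(V>60),(292,226))
    return wm,pm
E
python3 - <<'E'
from meas import *
for n in("top",):
    z=np.load(n+"0.npz");W,im=z["W"],z["im"]
    wm,pm=measure(W,im)
    print("pad",pm.sum(),np.nanmedian(W[pm],0), (np.nanmax(W[pm],0)+np.nanmin(W[pm],0))/2)
    p=W[cv2.erode(wm.astype(np.uint8),np.ones((3,3)))>0]; print("wedge",wm.sum(),np.nanmean(p,0),np.nanmin(p,0),np.nanmax(p,0))
    A=np.c_[p[:,:2],np.ones(len(p))]; c=np.linalg.lstsq(A,p[:,2],rcond=None)[0]; print("slope dir",c, np.degrees(np.arctan2(-c[1],-c[0])))
    r=cv2.minAreaRect(W[wm][:,:2].astype(np.float32)); print(r,cv2.boxPoints(r))
    # bench height nearby
    print("bench",np.nanmedian(W[330:345,180:215].reshape(-1,3),0))
    Z=W[...,2]; 
    led=(Z>45)&(Z<62); led[:180]=0; led[250:]=0; led[:,:262]=0;led[:,420:]=0
    k,l,s,cc=cv2.connectedComponentsWithStats(led.astype(np.uint8)); i=1+np.argmax(s[1:,4])
    r=cv2.minAreaRect(W[l==i][:,:2].astype(np.float32)); print("ledge",r,cv2.boxPoints(r),np.nanmedian(Z[l==i]))
    for nm,(u,v) in dict(bottle=(207,165),dishes=(327,297),sleeve=(421,265),small=(235,308),teal=(155,297),purple=(142,199)).items(): print(nm,np.nanmedian(W[v-3:v+4,u-3:u+4].reshape(-1,3),0))
E
```

```text
pad 239 [552.18095741  36.72615028  56.65456225] [552.2777489   36.71092307  56.11996411]
wedge 382 [526.60370451 175.14246627  17.44155587] [511.93768059 152.35928122  12.45119495] [551.87155079 189.89244036  22.27635808]
 ** On entry to DLASCL parameter number  4 had an illegal value
 ** On entry to DLASCL parameter number  4 had an illegal valueTraceback (most recent call last):
  File "<stdin>", line 7, in <module>
    x, resids, rank, s = _umath_linalg.lstsq(a, b, rcond,
                         ~~~~~~~~~~~~~~~~~~~^^^^^^^^^^^^^
                                             signature=signature)
                                             ^^^^^^^^^^^^^^^^^^^^
    raise LinAlgError("SVD did not converge in Linear Least Squares")
numpy.linalg.LinAlgError: SVD did not converge in Linear Least Squares
```

```bash
python3 - <<'E'
from meas import *
z=np.load("top0.npz");W,im=z["W"],z["im"]
hsv=cv2.cvtColor(im,cv2.COLOR_BGR2HSV); 
for u in (212,230,250,270): print(hsv[237,u],hsv[228,u],W[237,u].round(1))
E
sed -i 's/(H>5)&(H<22)&(S>130)&(V>70)/(H>5)\&(H<25)\&(S>110)\&(V>50)/' meas.py
cat > m0.py <<'E'
from meas import *
z=np.load("top0.npz");W,im=z["W"],z["im"]
wm,pm=measure(W,im)
ok=~np.isnan(W[...,0])
q=cv2.erode(wm.astype(np.uint8),np.ones((3,3)))>0
p=W[q&ok]; print("wedge",wm.sum(),p.mean(0),p.min(0),p.max(0))
A=np.c_[p[:,:2],np.ones(len(p))]; c=np.linalg.lstsq(A,p[:,2],rcond=None)[0]; print("slope",c, np.degrees(np.arctan2(-c[1],-c[0])))
r=cv2.minAreaRect(W[wm&ok][:,:2].astype(np.float32)); print(r,cv2.boxPoints(r).tolist())
print("bench",np.nanmedian(W[330:345,180:215].reshape(-1,3),0))
Z=W[...,2]
led=(Z>45)&(Z<62); led[:180]=0; led[250:]=0; led[:,:262]=0;led[:,420:]=0
k,l,s,cc=cv2.connectedComponentsWithStats(led.astype(np.uint8)); i=1+np.argmax(s[1:,4])
r=cv2.minAreaRect(W[l==i][:,:2].astype(np.float32)); print("ledge",r,cv2.boxPoints(r).tolist(),np.nanmedian(Z[l==i]))
for nm,(u,v) in dict(bottle=(207,165),dishes=(327,297),sleeve=(421,265),small=(235,308),teal=(155,297),purple=(142,199)).items(): print(nm,np.nanmedian(W[v-3:v+4,u-3:u+4].reshape(-1,3),0).round(1))
E
python3 m0.py
```

```text
[ 19 140 129] [ 18 134 129] [535.7 181.5  18.4]
[ 20 124 127] [ 18 120 130] [536.6 150.1  13.6]
[ 18 122 130] [ 18 131 127] [537.6 114.7   8.7]
[ 18 139 128] [ 19 149 127] [5.392e+02 7.940e+01 1.000e-01]
wedge 1645 [539.1900769  132.58695743  10.77868779] [511.93768059  73.28592099  -1.26652801] [565.36924469 189.89244036  22.75324933]
slope [-0.0200637   0.14747927  2.04300596] -82.25280434016338
((538.8214721679688, 131.17913818359375), (46.36488342285156, 119.1231689453125), 6.687185764312744) [[508.86090087890625, 187.6359405517578], [522.7326049804688, 69.32320404052734], [568.7820434570312, 74.72233581542969], [554.9103393554688, 193.03506469726562]]
bench [358.69371279 205.39141771  -1.33494586]
ledge ((570.920654296875, -50.719451904296875), (76.41803741455078, 240.1512451171875), 7.439990043640137) [[517.4849853515625, 63.39765548706055], [548.5816650390625, -174.73175048828125], [624.3563232421875, -164.83656311035156], [593.2596435546875, 73.2928466796875]] 53.785752315193065
bottle [644.  177.3 104.1]
dishes [429.2 -24.4  60.2]
sleeve [ 479.4 -173.5  113.6]
small [410.3 138.2   7.1]
teal [428.3 279.7  11.9]
purple [606.3 314.5   7.4]
```

Counter yaw is about 7.4° and the short foot is at about (545.5, 41.8). The wedge centre is at (538.8, 131.2), heading (0.117, -0.993). The foot is only about 4 mm off the wedge axis, so I'll push straight along it for about 68 mm with both fingers on the heel.

```bash
cat >> h.py <<'E'
C=np.array([538.8,131.2]); d=np.array([0.1165,-0.9932]); d/=np.linalg.norm(d)
def att(s=1):
    x=s*np.array([-d[1],d[0],0]); y=np.array([0,0,-1.]); M=np.c_[x,y,np.cross(x,y)]
    q=R.from_matrix(M).as_quat(); return np.array([q[3],*q[:3]])
def at(t,z): return [*(C+t*d),z]   # t = TCP along wedge axis from initial wedge centre
def best(p):
    j0=bot.read_state()["joint_positions"]; c=[]
    for s in(1,-1):
        j=bot.ik(p,att(s))
        if j is not None: c.append((abs(j-j0).max(),s,j))
    return min(c,key=lambda k:k[0])
E
python3 - <<'E'
from h import *
m,s,j=best(at(-90,300)); print(m,s,j,bot.tip_reach)
bot.move_gripper(16); 
bot.move_to(at(-90,300),att(s)); bot.servo_line(at(-90,60)); print("F",bot.read_state()["ft_force"])
print(bot.servo_line(at(-90,26),speed=60,until_force=5)); 
st=bot.read_state(); print(st["clock"],st["ee_pos"],st["ft_force"],st["grip_width"])
c=bot.read_camera("scene"); cv2.imwrite("pics/s1.png",cv2.resize(c["image"][130:310,240:500],None,fx=3,fy=3))
E
```

```text
1.7171472886288308 1 [ 3.31554273e-01  3.18549353e-01  1.38154600e+00 -4.44089210e-16
  1.44149730e+00  2.14790207e-01] 19.0
F [-0.64860039 -1.01115321  0.15977756]
False
6.2083 [528.43553508 220.64365898  26.07077813] [-0.79483726  0.0202043   0.61368216] 16.113183212005467
```

View pics/s1.png

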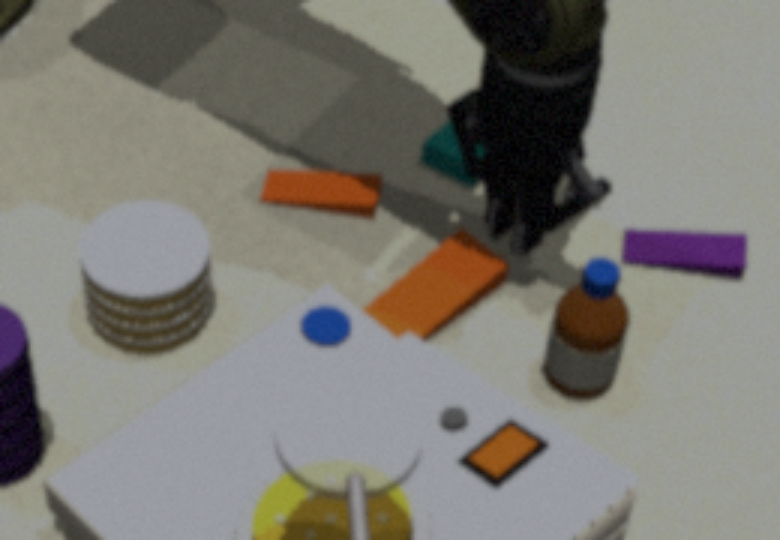

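The fingers (crop px 515,235) are standing just behind the heel (490,255), clear of the bottle and the turquoise wedge. Now I'll push.

```bash
python3 - <<'E'
from h import *
def rep(n):
    s=bot.read_state(); e=s["ee_pos"]; f=s["ft_force"]
    print(n,round(s["clock"],2),"t",round((e[:2]-C)@d,2),"push",round(-f[:2]@d,2),f.round(2))
rep("0"); print(bot.servo_line(at(-18,26),speed=30,until_force=6)); rep("1")
hit=bot.servo_line(at(6,26),speed=8,until_force=4.5); print(hit); rep("2")
bot.dwell(.3); rep("3")
c=bot.read_camera("top"); cv2.imwrite("pics/t2.png",c["image"][130:350,100:440]); np.savez("top1.npz",W=cloud(c),im=c["image"])
E
sed 's/top0/top1/' m0.py >m1.py; python3 m1.py
```

```text
0 6.26 t -90.03 push 0.4 [0.08 0.41 0.24]
False
1 8.81 t -18.05 push 0.22 [0.41 0.27 0.03]
True
2 10.72 t -1.57 push 0.87 [0.99 0.99 1.31]
3 11.03 t -1.58 push 0.23 [0.35 0.27 0.14]
wedge 357 [544.12629242  81.62753887  13.95104098] [523.93134516  68.92537413   8.86859458] [566.69353521  92.8610824   18.93053435]
slope [-0.0175261   0.12573978 13.22362596] -82.06501270834029
((542.5664672851562, 80.17687225341797), (51.17861557006836, 28.448564529418945), 6.811562538146973) [[515.470703125, 91.2657470703125], [518.8448486328125, 63.01799011230469], [569.6622314453125, 69.08799743652344], [566.2880859375, 97.33575439453125]]
bench [377.32658207  96.94439455 485.99144315]
ledge ((571.1758422851562, -51.01295471191406), (76.6189956665039, 240.6018524169922), 7.533572196960449) [[517.4247436523438, 63.2269172668457], [548.9692993164062, -175.29812622070312], [624.9269409179688, -165.25282287597656], [593.3823852539062, 73.272216796875]] 53.78214329508347
bottle [644.4 177.3 104.3]
dishes [429.2 -24.4  61. ]
sleeve [ 479.3 -173.4  113.6]
small [403.7  68.7 455.9]
teal [414.5 155.  424.3]
purple [606.4 314.2   7.1]
```

Contact stopped the arm at t=-1.6, against a predicted -2.4, but the force has relaxed. I'll continue in 0.5 mm steps while watching the force held at each one.

```bash
python3 - <<'E'
from h import *
t=-1.57
for i in range(10):
    t+=.5; bot.servo_line(at(t,26),speed=6); bot.dwell(.1)
    F=[]
    for _ in range(5): s=bot.read_state();F.append(s["ft_force"]); bot.dwell(.02)
    f=np.mean(F,0); p=-f[:2]@d; print(round(s["clock"],2),round((s["ee_pos"][:2]-C)@d,2),round(p,2),f.round(2))
    if p>5: break
E
```

```text
11.53 -1.26 4.63 [-1.46  4.49 -2.5 ]
11.97 -1.07 8.05 [-1.47  7.93 -2.66]
```

The push is now holding at 8 N, so the wedge is snug. I'll back off straight, lift, then check.

```bash
python3 - <<'E'
from h import *
bot.servo_line(at(-40,26),speed=60); bot.servo_line(at(-40,160),speed=150)
s=bot.read_state(); print(s["clock"],s["ft_force"])
# high over the pad side, out of top view as far as possible
bot.move_gripper(0); bot.move_to(at(-150,260),s["tool_rot"])
c=bot.read_camera("top"); cv2.imwrite("pics/t3.png",cv2.resize(c["image"][40:340,100:440],None,fx=2,fy=2)); np.savez("top1.npz",W=cloud(c),im=c["image"])
W0=np.load("top0.npz")["W"];W1=cloud(c)
# tilt change from ledge+rear depth
for nm,W in(("before",W0),("after",W1)):
    p=W[205:230,310:405].reshape(-1,3); q=W[200:235,278:284].reshape(-1,3)
    A=np.r_[p,q]; A=A[~np.isnan(A[:,0])]; A=A[(A[:,2]>48)&(A[:,2]<60)]
    k=np.linalg.lstsq(np.c_[A[:,:2]-A[:,:2].mean(0),np.ones(len(A))],A[:,2],rcond=None)[0]; print(nm,k.round(4))
E
python3 m1.py
```

```text
13.8333 [-0.50567198  0.25845407  0.16875725]
before [-1.70000e-03  5.00000e-04  5.37335e+01]
after [-2.0000e-04  1.3000e-03  5.3776e+01]
wedge 680 [544.35836769  93.65370297  15.7240735 ] [521.29396625  69.33729197   7.6974307 ] [564.81369466 118.00332393  23.05104149]
slope [-0.01624745  0.15137524 10.39166001] -83.87376464764249
((544.0526123046875, 92.60578918457031), (45.80780792236328, 51.80553436279297), 6.091497898101807) [[518.529296875, 115.93182373046875], [524.0267333984375, 64.41879272460938], [569.575927734375, 69.27975463867188], [564.0784912109375, 120.79278564453125]]
bench [358.70141499 204.98551302  -1.23215782]
ledge ((571.0703735351562, -50.65892028808594), (76.52057647705078, 239.99234008789062), 7.385408401489258) [[517.7028198242188, 63.42365646362305], [548.5521850585938, -174.5776824951172], [624.4379272460938, -164.7415008544922], [593.5885620117188, 73.25984191894531]] 53.79836931157422
bottle [644.3 177.2 103.8]
dishes [429.3 -24.4  59.9]
sleeve [ 479.5 -173.2  114.1]
small [410.3 138.2   7. ]
teal [428.2 279.9  11.7]
purple [606.5 315.1   7.5]
```

View pics/t3.png

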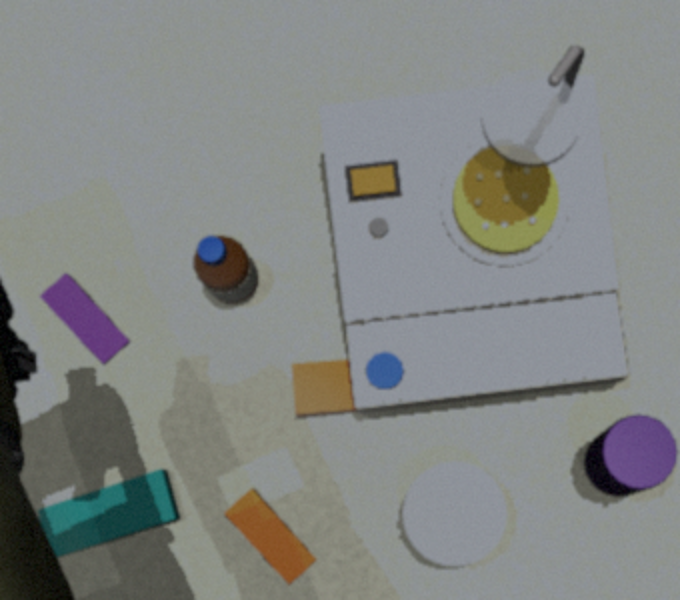

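The view shows the wedge under the corner at crop px (293–353, 360–415), its heel end sticking out about 52 mm. That puts its middle about 17 mm from the foot. The counter hasn't moved and is level within measurement noise, and the bystanders are untouched. Next is the press.

```bash
python3 - <<'E'
from h import *
P=[552.2,36.7]; q=bot.read_state()["tool_rot"]
bot.move_to([*P,180],q); bot.servo_line([*P,90],speed=80); bot.dwell(.2)
b=bot.read_state()["ft_force"][2]
print("hit",bot.servo_line([*P,70],speed=8,until_force=4)); z=bot.read_state()["ee_pos"][2]; print(z,b)
for i in range(12):
    bot.dwell(.1); F=[]
    for _ in range(5): s=bot.read_state();F.append(s["ft_force"]); bot.dwell(.02)
    f=np.mean(F,0); print(round(s["clock"],2),s["ee_pos"].round(2),f.round(2))
    if f[2]-b>7: break
    z-=.3; bot.servo_line([*P,z],speed=6)
bot.dwell(.5); print(bot.read_state()["ft_force"])
bot.servo_line([*P,90],speed=20); bot.servo_line([*P,200]); bot.move_to(at(-150,260),q); bot.dwell(.3)
c=bot.read_camera("top"); np.savez("top1.npz",W=cloud(c),im=c["image"]); print(bot.read_state()["clock"])
for nm,W in(("before",np.load("top0.npz")["W"]),("after",cloud(c))):
    A=np.r_[W[205:230,310:405].reshape(-1,3),W[200:235,278:284].reshape(-1,3)]; A=A[~np.isnan(A[:,0])]; A=A[(A[:,2]>48)&(A[:,2]<60)]
    print(nm,np.linalg.lstsq(np.c_[A[:,:2]-A[:,:2].mean(0),np.ones(len(A))],A[:,2],rcond=None)[0].round(4))
E
python3 m1.py | grep -A1 -E "wedge|slope|ledge"
```

```text
hit True
77.04815117999877 -0.0024454594826632294
19.02 [552.25  36.7   77.07] [-1.04  0.01  5.75]
19.46 [552.34  36.7   77.03] [-1.83  0.33  5.68]
19.89 [552.37  36.71  77.03] [-3.13 -0.27  9.05]
[-3.69753723 -0.88479236  8.73085761]
23.4583
before [-1.70000e-03  5.00000e-04  5.37335e+01]
after [1.4000e-03 1.2000e-03 5.3768e+01]
wedge 678 [544.05836446  93.62866632  15.62892551] [523.29580868  69.22662399   7.773583  ] [565.0267167  117.85084107  23.5123    ]
slope [-0.02191193  0.14243735 14.21407414] -81.25443128112236
((544.0674438476562, 92.5894546508789), (45.182865142822266, 52.1728515625), 6.405308723449707) [[518.7068481445312, 115.99271392822266], [524.5272827148438, 64.14554595947266], [569.4280395507812, 69.18619537353516], [563.6076049804688, 121.03336334228516]]
--
ledge ((571.2028198242188, -50.70112609863281), (76.7566909790039, 239.99478149414062), 7.381107330322266) [[517.7266235351562, 63.37150573730469], [548.5584106445312, -174.63458251953125], [624.6790161132812, -164.7737579345703], [593.8472290039062, 73.23233032226562]] 53.7916219879794
bottle [644.4 176.9 104. ]
```

The pad held about 9 N without sinking (tip at 58 mm), and neither the wedge nor the counter moved. Handing in.

```bash
python3 -c "
from rig import bot
print(bot.finish_job())"
```

```text
the job is handed in; nothing more can be done
None
```

The orange wedge is under the short foot and the counter held level when I pressed the pad. I've handed the job in at about 23.5 s on the robot's clock; no verdict is reported.

- **Push:** I pushed the larger orange wedge about 70 mm, thin end first, with both fingers low on its heel. The first force stop relaxed to almost nothing, so I went on in 0.5 mm steps until the push held at 8 N, then backed off.
- **Press:** I pressed the blue pad with the closed fingers at about 9 N for over 0.5 s. The fingertips stayed at pad height (58 mm) throughout, so the corner did not sink.

**Last checks, from the top camera:**
- **Wedge:** its middle is about 17 mm from the foot (limit 35 mm), and it did not move during or after the press.
- **Counter:** it moved less than 1 mm. Its measured tilt changed by about 0.003 rad (limit 0.010), which is about as fine as the depth image can show.
- **Bystanders:** the dishes, bottle and sleeve had not moved after the push; after the press I rechecked only the bottle.
- **Not measured:** I could not read the force between wedge and foot directly. I infer it from the 8 N push, the pad not sinking and the wedge staying put.

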